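# Touch off the peening test strips

### The job

Teach the aim points for the peening intensity check, in the order the nozzle will pass over them: with the fingers closed, touch the middle of the white test strip on the tall stand lightly with the fingertips and rest there for a second while the point is recorded, then do the same on the sloping stand, and last on the low stand. Do not press a strip hard down on its stop or shift the stands, leave the other things alone, and finish with the arm clear of everything.

Things in the scene. Friction and masses are not known exactly. Their poses are not given: they have to be found in the camera images.
- plate: Grey steel fixture plate of the turntable, 360 (x) x 620 (y) x 30 mm high, fixed; origin at the centre of its underside on the bench. Its top, on which the stands, nozzle and plug stand, is 30 mm above the bench.
- strip_tall: White steel test strip 76 (x) x 19 (y) x 2.4 mm on the tall stand (a gusseted square post). Origin: middle of its upper face, x along it, z out of it. Level, 151 mm above the plate's top. Springs push it up under four brass screw heads (9 mm wide, at x +-27, y +-12.5, 2.4 mm high); it gives 5 mm: 2 N to start, 12 N at the stop. Dark block 76 x 38 mm, 8 mm below its face. Stand loose, about 2.3 kg, foot 130 x 110 mm.
- strip_slope: White steel test strip 76 (x) x 19 (y) x 2.4 mm on the sloping stand (a wedge-shaped weldment). Origin: middle of its upper face, x along it, z out of it. Slopes 20 deg, +x end higher; middle 100 mm above the plate's top. Springs push it up under four brass screw heads (9 mm wide, at x +-27, y +-12.5, 2.4 mm high); it gives 5 mm: 2 N to start, 12 N at the stop. Dark block 76 x 38 mm, 8 mm below its face. Stand loose, about 2.0 kg, foot 130 x 100 mm.
- strip_low: White steel test strip 76 (x) x 19 (y) x 2.4 mm on the low stand (a flat foot). Origin: middle of its upper face, x along it, z out of it. Level, 33 mm above the plate's top. Springs push it up under four brass screw heads (9 mm wide, at x +-27, y +-12.5, 2.4 mm high); it gives 5 mm: 2 N to start, 12 N at the stop. Dark block 76 x 38 mm, 8 mm below its face. Stand loose, about 1.4 kg, foot 130 x 90 mm.
- nozzle: Loose brass blast nozzle standing on the plate, 34 mm across the foot, 66 mm tall; origin at the centre of its foot. To be left alone.
- plug: Loose orange masking plug standing on the plate, 42 mm across, 36 mm tall; origin at the centre of its underside. To be left alone.
- driver: Loose screwdriver with a red handle, 190 mm long along its x, lying on the bench beside the plate's +y end, about 30 mm thick; origin under its middle. To be left alone.
- tray: Empty loose blue plastic tray, 120 x 160 x 35 mm high, on the bench beside the plate's -y end; origin at the centre of its underside. To be left alone.
Things that resemble listed ones, but are neither listed nor needed, are in the scene too. Leave any green look-alike of the part that bears strip_slope alone.

How it is judged:
By the outcome, as a careful person would: the job done as asked, in the order asked, and still so for the second after the job is handed in, with the robot touching nothing.
It also fails if it takes over 72 s, if anything falls off the work surface, if the arm or the gripper's body presses on something with over 40 N, if the wrist force passes 120 N, or if a joint passes its speed limit or range.

### The arm

A 7-joint arm with a two-finger parallel gripper is mounted at the origin on the work surface. World frame = base frame: x ahead of the robot, y to its left, z up, the work surface at z = 0. Lengths are in m, angles in rad, forces in N, time in s.
With the tool pointing down it reaches from about 0.425 to 0.925 m from the base axis. Payload 6.8 kg.
Tool frame: the origin (TCP) lies at the very end of the fingers, on their centre line; the grasp point (between the pads) lies env.tcp_to_grasp behind it (env.tcp_to_grasp is the distance from the TCP to the grasp point, in m); z points along the fingers, y is the direction in which the jaws open and shut (so a half turn about z gives the same grasp; the last joint's range is limited). The gripper opens to 85 mm and grips with 20 to 120 N. Pads are 22 mm wide; open, the fingers measure 114 mm over their backs; the gripper's body (76 mm by 85 mm) begins 54 mm behind the grasp point. The pads swing forward as they close: fully open they stand 13 mm farther back than shut.
Start: joints at [-1.229, 0.477, 0.022, 1.555, -0.011, 1.109, -0.083], TCP at [0.293, 0.608, 0.231] pointing down, gripper open.
Joint ranges: [-2.96, 2.96], [-0.34, 2.1], [-1.41, 1.46], [0.24, 2.44], [-1.37, 4.51], [0.17, 1.92], [-2.96, 2.96]. Speed limits (rad/s): [2.39, 2.39, 3.14, 3.14, 3.14, 3.14, 3.14].

### API

Orientations are given as a 3x3 rotation matrix whose columns are the frame's x, y, z axes.
In Python, from plant import env, viewer, finish_job gives the robot as it stands.
- The arm moves only by the tool send_rows, never from a script. Its argument "steps" is a list of rows, each a list of 7 numbers: the shift along the tool's x, y, z in m, then the turn, a rotation vector about the tool's x, y, z in rad, then the finger opening in m, from 0 to 0.0854. In form: [[tx, ty, tz, wx, wy, wz, claw], ...]. A call has 1 to 8 rows; each row shifts and turns the commanded pose from where the row before left it, along the tool's axes as they then stand; what a row does not reach is not made up. A row lasts 1/8 s, in which the tool goes at most 62.5 mm and 10.7 degrees, less where a joint would pass 70% of its speed; a pose out of reach is approached as far as the arm can. A call with a gripper value outside its range is refused whole. The fingers move at their own pace and stop on an object; "grip_force" is the grip in N (left out, the last holds). Time passes only in rows, so rows that do not move let the fingers close. It gives the time, the measured TCP pose, the force and the opening at its end, in the units of the state.
- env.get_obs(): the state, without advancing time (a new reading comes with each control period).
- viewer.read_camera(name): name is "side" or "top"; returns the picture (384x512x3 uint8, red, green, blue); there is no depth.
- viewer.get_calibration(name): a dict with "fov_y" (degrees; the focal length in pixels is half the picture's height over the tangent of half this angle, whatever the lens; pixels are square), "cx", "cy" (the principal point, pixels), "world_from_camera" (4x4, takes a point from camera to world coordinates). Camera axes: x right, y up, looking along -z (the intrinsics and any distortion apply to the point x, -y, -z); pixel columns grow to the right and rows downward; lengths in m; the calibration is good to about 2 mm. A picture is of the moment at which its call begins. get_calibration takes no time and is no camera call.
- finish_job(): hands the job in, once; it reports no verdict.
The state is a dict: "time": time; "q": joint angles; "joint_vel": joint speeds; "joint_efforts": joint torques, N m; "position": TCP position; "orientation": TCP orientation; "contact_force": force on the tool from outside, world axes, zero at the start; "moment": the same for the moment, N m; "opening": finger opening in m.
Only numpy, scipy, OpenCV 4.12 (cv2) and the standard library are available. Lean on these libraries where they do the work, as an engineer would, in place of code of your own. Each camera call takes 0.05 s, during which the arm holds its last target. There are 200 camera calls.

## Working session

There is one attempt and no reset: what is moved stays moved. The work goes in short steps, Python scripts to look and compute and a tool call to move; the robot and the scene stay as the last step left them, time stands still between calls to the robot, and variables do not carry over. Pictures are saved under pics/ and viewed, about 8 in all and at most 12, crops included, and the job is handed in when it is done.

Besides the shell and the picture viewer there is one more tool, called in YAML: its name, and indented under it one key for each argument. send_rows: Moves the arm, as the interface text tells. Its arguments: {"type":"object","properties":{"steps":{"type":"array"},"grip_force":{"type":"number"}},"required":["steps"]}

```bash
ls; mkdir -p pics
python3 - <<'E'
from plant import env, viewer
import cv2, numpy as np
for n in ("side","top"):
    im=viewer.read_camera(n); cv2.imwrite(f"pics/{n}0.png",cv2.cvtColor(im,cv2.COLOR_RGB2BGR))
    print(n,viewer.get_calibration(n))
print(env.tcp_to_grasp, env.get_obs())
E
```

```text
pics
side {'fov_y': 53.32614971210646, 'cx': 252.80827253040366, 'cy': 195.13940891361048, 'world_from_camera': array([[ 0.96373429,  0.16742381, -0.20781117,  0.25577573],
       [-0.26608762,  0.66220951, -0.70048265, -0.8271332 ],
       [ 0.02033706,  0.73037513,  0.68274342,  0.98467859],
       [ 0.        ,  0.        ,  0.        ,  1.        ]])}
top {'fov_y': 42.385447677414916, 'cx': 262.36211617482246, 'cy': 201.81864007200005, 'world_from_camera': array([[ 0.01636517,  0.99269719, -0.11951768,  0.31405481],
       [-0.99977289,  0.01787825,  0.01159858,  0.04602658],
       [ 0.01365065,  0.11930072,  0.99276432,  1.76271479],
       [ 0.        ,  0.        ,  0.        ,  1.        ]])}
0.0187 {'time': 0.1, 'q': array([-1.22908925,  0.47775769,  0.02231188,  1.55636911, -0.01145754,
        1.10929562, -0.08310194]), 'joint_vel': array([ 0.00036919, -0.00136886,  0.00138757, -0.00217748, -0.00094809,
        0.00029834, -0.00021346]), 'joint_efforts': array([ 4.11111701e-03, -5.97756958e+01,  1.61319271e+00, -2.81953830e+01,
        1.27567790e-02,  4.99005691e-03, -1.49694836e-05]), 'position': array([0.2932525 , 0.60736544, 0.23038838]), 'orientation': array([[-9.00558951e-01,  4.34733497e-01, -6.02693356e-04],
       [ 4.34733889e-01,  9.00557557e-01, -1.59158370e-03],
       [-1.49154691e-04, -1.69532617e-03, -9.99998552e-01]]), 'contact_force': array([0.69305073, 0.55146498, 0.22255265]), 'moment': array([-0.05600602,  0.0043171 ,  0.02586176]), 'opening': 0.08562088518577164}
```

View pics/side0.png

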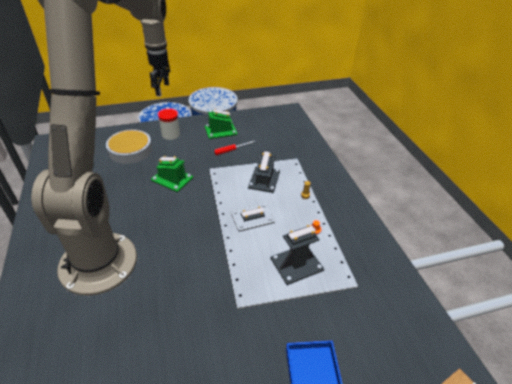

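View pics/top0.png

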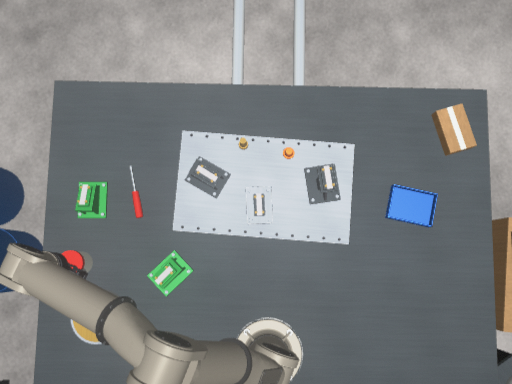

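The two views show the robot and plate. In the top view there are dark stands near (207,176) and (325,182), the low stand at (259,205), and green look-alikes at the left. I'll enlarge the stands next.

```bash
cat > h.py <<'E'
import cv2, numpy as np
from plant import env, viewer
def grab(n,k=4):
    ims=[viewer.read_camera(n) for _ in range(k)]
    return np.mean(ims,0).astype(np.uint8)
def ray(n,u,v):
    c=viewer.get_calibration(n); f=192/np.tan(np.radians(c["fov_y"]/2)); T=c["world_from_camera"]
    d=T[:3,:3]@np.array([(u-c["cx"])/f,-(v-c["cy"])/f,-1]); return T[:3,3],d/np.linalg.norm(d)
def plane(n,u,v,z):
    o,d=ray(n,u,v); return o+d*(z-o[2])/d[2]
def tri(a,b):
    (o1,d1),(o2,d2)=ray("side",*a),ray("top",*b)
    s=np.linalg.lstsq(np.c_[d1,-d2],o2-o1,rcond=None)[0]
    p,q=o1+s[0]*d1,o2+s[1]*d2; return (p+q)/2,np.linalg.norm(p-q)
def proj(n,P):
    c=viewer.get_calibration(n); f=192/np.tan(np.radians(c["fov_y"]/2)); T=c["world_from_camera"]
    p=T[:3,:3].T@(np.asarray(P)-T[:3,3]); return c["cx"]-f*p[0]/p[2], c["cy"]+f*p[1]/p[2]
def crop(im,x,y,w,h,s): return cv2.resize(cv2.cvtColor(im[y:y+h,x:x+w],cv2.COLOR_RGB2BGR),None,fx=s,fy=s,interpolation=cv2.INTER_CUBIC)
E
python3 - <<'E'
from h import *
s=grab("side");t=grab("top");np.savez("im0.npz",s=s,t=t)
# top: 180..345 x 130..245 ; side 200..360 x 140..290
a=crop(t,180,130,170,100,4); b=crop(s,205,140,140,150,4)
cv2.imwrite("pics/t1.png",a);cv2.imwrite("pics/s1.png",b)
E
```

```text
(no output)
```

View pics/t1.png

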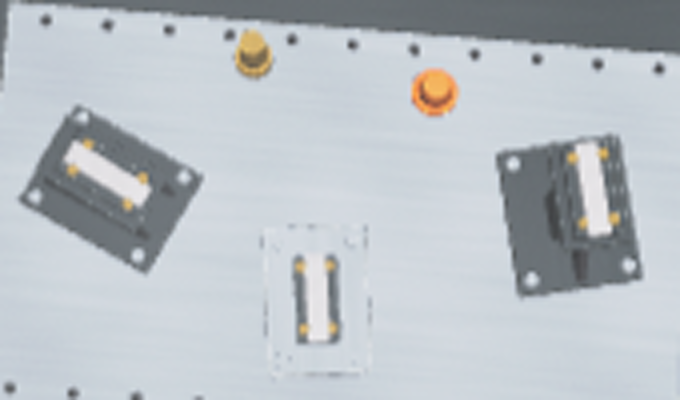

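View pics/s1.png

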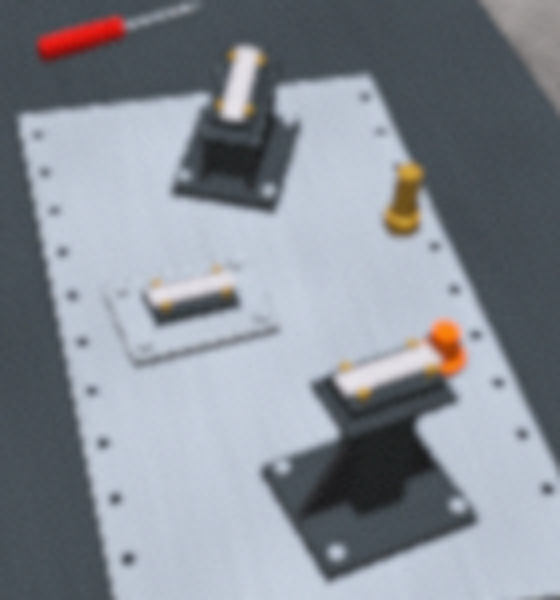

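In the top crop (4x, offset 180,130) the strips are centred near (107,172), (593,190) and (317,298). In the side crop (offset 205,140) they are near (240,83), (388,370) and (190,290). The right-hand stand looks like the tall one. I'll measure all three from masks and two-view rays.

```bash
cat > meas.py <<'E'
from h import *
def strip(im,u,v,r=16):
    a=im.astype(int); m=((a.min(2)>165)&(a[...,2]-a[...,0]<8)).astype(np.uint8)
    w=np.zeros_like(m); w[v-r:v+r,u-r:u+r]=1
    n,l,st,c=cv2.connectedComponentsWithStats(m*w,connectivity=4)
    k=min(range(1,n),key=lambda i:np.hypot(*(c[i]-[u,v]))-0.2*st[i,4]**.5)
    (x,y),(W,H),ang=cv2.minAreaRect(np.argwhere(l==k)[:,::-1].astype(np.float32))
    B=cv2.boxPoints(((x,y),(W,H),ang)); e=B[1]-B[0],B[2]-B[1]
    if np.linalg.norm(e[0])>np.linalg.norm(e[1]): p,q=(B[1]+B[2])/2,(B[0]+B[3])/2
    else: p,q=(B[0]+B[1])/2,(B[2]+B[3])/2
    return c[k],p,q,st[k,4],(W,H)
S={"A":((265,161),(207,173)),"B":((302,232),(328,178)),"C":((252,212),(259,204))}
if __name__=="__main__":
    d=np.load("im0.npz")
    for k,(us,ut) in S.items():
        a=strip(d["s"],*us);b=strip(d["t"],*ut)
        print(k,"side",a[0].round(1),a[3],"top",b[0].round(1),b[3],np.round(a[4]+b[4],1))
        P,e=tri(a[0],b[0]);print("  centre",P.round(4),e.round(4))
        for i in (1,2):
            for j in (1,2):
                Q,e=tri(a[i],b[j]); 
                if e<.012: print("   end",i,j,Q.round(4),e.round(4))
E
python3 meas.py
```

```text
A side [264.5 160.4] 93 top [206.3 172.9] 135 [ 5.1 17.9 22.7  5.9]
  centre [0.6049 0.2153 0.1316] 0.0016
   end 1 1 [0.6218 0.2461 0.1455] 0.0016
   end 2 2 [0.5873 0.1835 0.1197] 0.0023
B side [301.3 231.4] 150 top [327.7 176.7] 137 [ 8.5 25.3 23.5  5.8]
  centre [ 0.5903 -0.1827  0.1852] 0.0016
   end 1 1 [ 0.6269 -0.1754  0.1905] 0.0004
   end 2 2 [ 0.5528 -0.1889  0.1842] 0.0013
C side [252.2 211. ] 103 top [258.7 204. ] 127 [ 6.8 21.3 22.2  5.6]
  centre [0.5111 0.0384 0.0683] 0.0017
   end 1 1 [0.5484 0.0419 0.0717] 0.0005
   end 2 2 [0.4731 0.0349 0.0724] 0.0032
```

A is the sloping strip (z≈0.13, +x heading ≈61°), B the tall one (heading ≈10°) and C the low one (heading ≈5°). I'll close the fingers, rise, and turn the tool y axis to the heading of the tall strip. Then I'll refine the points on the known height planes.

send_rows:
  steps:
    - [0,0,-0.008,0,0,0.158,0]
    - [0,0,-0.008,0,0,0.158,0]
    - [0,0,-0.008,0,0,0.158,0]
    - [0,0,-0.008,0,0,0.158,0]
    - [0,0,-0.008,0,0,0.158,0]
    - [0,0,-0.008,0,0,0.158,0]
  grip_force: 20

```text
time: 1.25
position: [0.2934, 0.6079, 0.2796]
orientation: [[-0.167, 0.986, -0.0], [0.986, 0.167, 0.0], [0.0, -0.0, -1.0]]
contact_force: [0.4, -0.5, 0.0]
opening: -0.0004
```

```bash
cat >> h.py <<'E'
def go(P):
    o=env.get_obs(); R=o["orientation"]; print("t",round(o["time"],2),"pos",o["position"].round(4),"tool y",R[:,1].round(3),"z",R[:,2].round(3),"F",o["contact_force"].round(2),"open",round(o["opening"],4))
    for p in P: print("  to",np.round(p,4),"tool delta",(R.T@(np.asarray(p)-o["position"])).round(4))
E
python3 - <<'E'
from meas import *
d=np.load("im0.npz")
for k,z in (("B",.181),("A",.130),("C",.063)):
    a=strip(d["s"],*S[k][0]);b=strip(d["t"],*S[k][1])
    print(k,"side",plane("side",*a[0],z).round(4),"top",plane("top",*b[0],z).round(4))
    dz=.013 if k=="A" else 0
    e=plane("top",*b[1],z+dz)-plane("top",*b[2],z-dz); print("  heading",np.degrees(np.arctan2(e[1],e[0])).round(1),np.linalg.norm(e).round(4))
go([(.59,-.184,.25)])
E
```

```text
B side [ 0.5928 -0.1794  0.181 ] top [ 0.5902 -0.1831  0.181 ]
  heading 9.4 0.077
A side [0.6064 0.2173 0.13  ] top [0.6044 0.2156 0.13  ]
  heading 60.9 0.0763
C side [0.5135 0.0434 0.063 ] top [0.5108 0.0386 0.063 ]
  heading 5.0 0.0773
t 1.25 pos [0.2934 0.6079 0.2796] tool y [ 0.986  0.167 -0.   ] z [-0.  0. -1.] F [ 0.43 -0.48  0.02] open -0.0004
  to [ 0.59  -0.184  0.25 ] tool delta [-0.8303  0.1601  0.0295]
```

The side and top readings agree to about 4–5 mm, so I'll average them and check the tip from close by. Now a high traverse to the tall strip.

send_rows:
  steps:
    - [-0.052,0.01,0,0,0,0,0]
    - [-0.052,0.01,0,0,0,0,0]
    - [-0.052,0.01,0,0,0,0,0]
    - [-0.052,0.01,0,0,0,0,0]
    - [-0.052,0.01,0,0,0,0,0]
    - [-0.052,0.01,0,0,0,0,0]
    - [-0.052,0.01,0,0,0,0,0]
    - [-0.052,0.01,0,0,0,0,0]

```text
time: 2.25
position: [0.4443, 0.2102, 0.2797]
orientation: [[-0.172, 0.985, 0.001], [0.985, 0.172, 0.001], [0.001, 0.001, -1.0]]
contact_force: [1.0, 0.8, 0.2]
opening: 0.0002
```

send_rows:
  steps:
    - [-0.052,0.01,0,0,0,0,0]
    - [-0.052,0.01,0,0,0,0,0]
    - [-0.052,0.01,0,0,0,0,0]
    - [-0.052,0.01,0,0,0,0,0]
    - [-0.052,0.01,0,0,0,0,0]
    - [-0.052,0.01,0,0,0,0,0]
    - [-0.052,0.01,0,0,0,0,0]
    - [-0.048,0.01,0,0,0,0,0]

```text
time: 3.25
position: [0.5942, -0.1819, 0.2795]
orientation: [[-0.172, 0.985, 0.0], [0.985, 0.172, 0.0], [-0.0, 0.0, -1.0]]
contact_force: [0.7, 0.2, -0.3]
opening: -0.0001
```

```bash
python3 -c "
from h import *
go([(.591,-.181,.2)])"
```

```text
t 3.25 pos [ 0.5942 -0.1819  0.2795] tool y [0.985 0.172 0.   ] z [ 0.  0. -1.] F [ 0.66  0.22 -0.27] open -0.0001
  to [ 0.591 -0.181  0.2  ] tool delta [ 0.0014 -0.003   0.0795]
```

Descend to about 15 mm above the strip, then look at the tip from the side.

send_rows:
  steps:
    - [0.0015,-0.003,0.02,0,0,0,0]
    - [0,0,0.03,0,0,0,0]
    - [0,0,0.03,0,0,0,0]
    - [0,0,0.004,0,0,0,0]
    - [0,0,0,0,0,0,0]

```text
time: 3.88
position: [0.5908, -0.1794, 0.196]
orientation: [[-0.172, 0.985, 0.001], [0.985, 0.172, -0.0], [-0.0, 0.001, -1.0]]
contact_force: [0.1, 0.9, 0.7]
opening: 0.0001
```

Run:
```python
from h import *
s=grab("side");t=grab("top");np.savez("im1.npz",s=s,t=t)
p=env.get_obs()["position"]; go([(.591,-.181,.181)])
print("tip proj side",np.round(proj("side",p),1),"top",np.round(proj("top",p),1))
cv2.imwrite("pics/s2.png",np.hstack([crop(s,270,190,70,90,6),crop(t,300,140,60,90,6)]))
```

```text
t 4.28 pos [ 0.5906 -0.1793  0.1958] tool y [0.985 0.172 0.001] z [ 0.001 -0.    -1.   ] F [ 0.87 -0.04  0.55] open 0.0001
  to [ 0.591 -0.181  0.181] tool delta [-0.0017  0.0001  0.0148]
tip proj side [301.2 228. ] top [327.2 175.8]
```

View pics/s2.png

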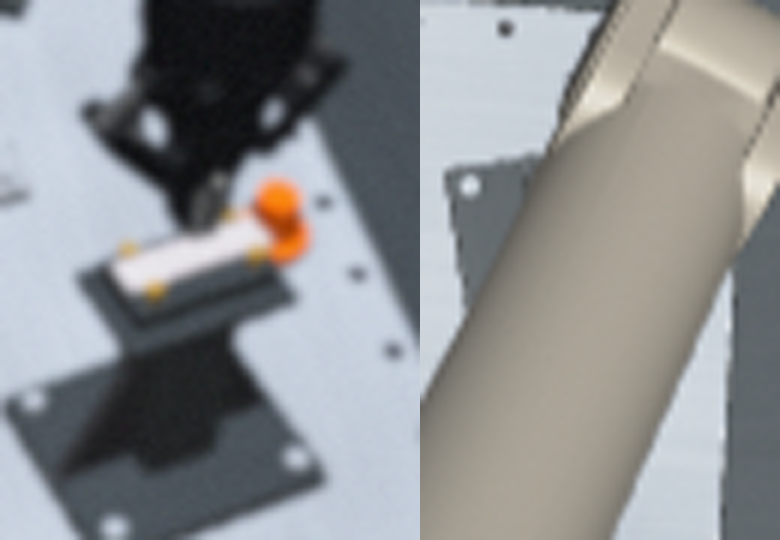

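The tip hangs over the strip at about crop (203,228), or side pixel (303.8,228). The calibration predicts (301.2,228). The strip runs from crop (118,273) to (268,225). It looks a few mm off centre, so I'll check with a marked zoom.

Run:
```python
from meas import *
d=np.load("im1.npz"); d0=np.load("im0.npz")
a=strip(d0["s"],*S["B"][0]); print([x.round(1) for x in a[:3]])
p=env.get_obs()["position"]
D=np.abs(d["s"].astype(int)-d0["s"]).sum(2); 
for r in range(218,236): 
    c=np.where(D[r,285:320]>90)[0]; print(r,(c+285).tolist() if len(c)<14 else (c.min()+285,c.max()+285))
for z in (.196,.181): print(np.round(proj("side",[p[0],p[1],z]),1))
im=np.hstack([crop(d0["s"],280,205,40,45,10),crop(d["s"],280,205,40,45,10)])
m=lambda q,c,o=0: cv2.drawMarker(im,(int((q[0]-280+.5)*10)+o,int((q[1]-205+.5)*10)),c,0,12,1)
for o in(0,400): [m(x,(0,0,255),o) for x in a[:3]]
m(proj("side",p),(0,255,0),400); cv2.imwrite("pics/s3.png",im)
```

```text
[array([301.3, 231.4]), array([312.6, 225.8], dtype=float32), array([289.3, 235.8], dtype=float32)]
218 (np.int64(291), np.int64(310))
219 (np.int64(292), np.int64(309))
220 (np.int64(293), np.int64(309))
221 (np.int64(295), np.int64(308))
222 [296, 297, 298, 299, 300, 301, 302, 303, 304, 305, 306, 307, 308]
223 [297, 298, 299, 300, 301, 302, 303, 304, 305, 306, 307, 308]
224 [297, 298, 299, 300, 301, 302, 303, 304, 305, 306, 307, 308]
225 [297, 298, 299, 300, 301, 302, 303, 304, 305, 306, 307]
226 [298, 299, 300, 301, 302, 303, 304, 305, 306]
227 [298, 299, 300, 301, 302, 303, 304, 305, 306]
228 [299, 300, 301, 302, 303, 304, 305]
229 [301, 302, 303, 304]
230 []
231 []
232 []
233 []
234 []
235 []
[301.2 227.9]
[300.6 231.5]
```

View pics/s3.png

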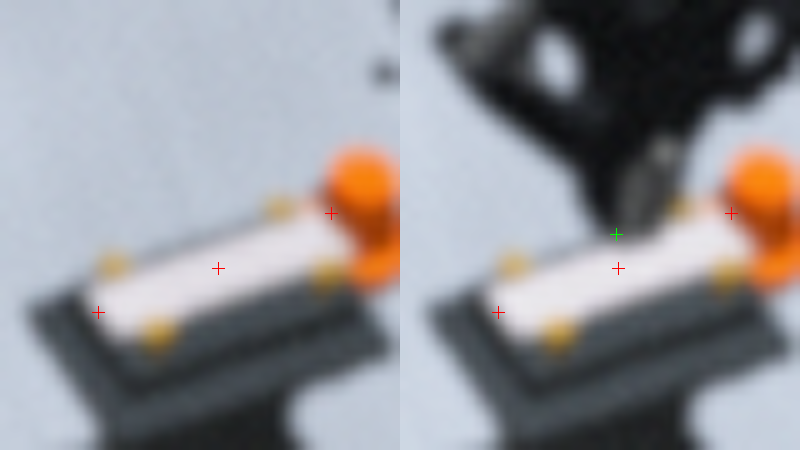

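The corrected side view and the top view both put the strip's middle near y = −0.184, so the tip should go about 4.5 mm toward −y. I'll shift and come down close.

send_rows:
  steps:
    - [-0.0045,-0.001,0,0,0,0,0]
    - [0,0,0.006,0,0,0,0]
    - [0,0,0.003,0,0,0,0]
    - [0,0,0,0,0,0,0]
    - [0,0,0,0,0,0,0]

```text
time: 4.9
position: [0.5902, -0.1838, 0.1862]
orientation: [[-0.172, 0.985, -0.0], [0.985, 0.172, 0.0], [0.0, -0.0, -1.0]]
contact_force: [-0.8, -0.1, 0.1]
opening: -0.0001
```

send_rows:
  steps:
    - [0,0,0.0015,0,0,0,0]
    - [0,0,0,0,0,0,0]

```text
time: 5.15
position: [0.5901, -0.1838, 0.1847]
orientation: [[-0.172, 0.985, -0.0], [0.985, 0.172, 0.0], [0.0, -0.0, -1.0]]
contact_force: [0.3, 0.5, 0.1]
opening: 0.0001
```

send_rows:
  steps:
    - [0,0,0.001,0,0,0,0]
    - [0,0,0,0,0,0,0]

```text
time: 5.4
position: [0.5901, -0.1838, 0.1837]
orientation: [[-0.172, 0.985, -0.0], [0.985, 0.172, 0.0], [0.0, -0.0, -1.0]]
contact_force: [0.1, -0.8, -0.4]
opening: -0.0001
```

send_rows:
  steps:
    - [0,0,0.001,0,0,0,0]
    - [0,0,0,0,0,0,0]

```text
time: 5.65
position: [0.5902, -0.1838, 0.1827]
orientation: [[-0.172, 0.985, -0.0], [0.985, 0.172, 0.0], [0.0, -0.0, -1.0]]
contact_force: [0.3, -0.3, -0.4]
opening: 0.0002
```

send_rows:
  steps:
    - [0,0,0.001,0,0,0,0]
    - [0,0,0,0,0,0,0]

```text
time: 5.9
position: [0.5901, -0.1838, 0.1817]
orientation: [[-0.172, 0.985, -0.0], [0.985, 0.172, 0.0], [0.0, -0.0, -1.0]]
contact_force: [0.3, -0.1, -0.4]
opening: 0.0003
```

send_rows:
  steps:
    - [0,0,0.001,0,0,0,0]
    - [0,0,0,0,0,0,0]

```text
time: 6.15
position: [0.5902, -0.1839, 0.181]
orientation: [[-0.172, 0.985, 0.0], [0.985, 0.172, 0.0], [0.0, 0.0, -1.0]]
contact_force: [-1.0, 0.9, 3.6]
opening: -0.0003
```

That is contact: 3.6 N at z = 0.1810, right where expected. A bit more preload, then I'll rest.

send_rows:
  steps:
    - [0,0,0.0005,0,0,0,0]
    - [0,0,0,0,0,0,0]
    - [0,0,0,0,0,0,0]
    - [0,0,0,0,0,0,0]
    - [0,0,0,0,0,0,0]
    - [0,0,0,0,0,0,0]
    - [0,0,0,0,0,0,0]
    - [0,0,0,0,0,0,0]

```text
time: 7.15
position: [0.5902, -0.1839, 0.1803]
orientation: [[-0.172, 0.985, 0.0], [0.985, 0.172, -0.0], [-0.0, 0.0, -1.0]]
contact_force: [-1.1, 0.7, 4.3]
opening: -0.0
```

send_rows:
  steps:
    - [0,0,0,0,0,0,0]
    - [0,0,0,0,0,0,0]
    - [0,0,0,0,0,0,0]
    - [0,0,0,0,0,0,0]

```text
time: 7.65
position: [0.5902, -0.1839, 0.1803]
orientation: [[-0.172, 0.985, 0.0], [0.985, 0.172, -0.0], [-0.0, 0.0, -1.0]]
contact_force: [-1.6, 1.5, 4.6]
opening: -0.0
```

Run:
```python
from h import *
s=grab("side");go([]);p=env.get_obs()["position"]
cv2.imwrite("pics/s4.png",crop(s,270,195,60,60,10))
```

```text
t 7.85 pos [ 0.5902 -0.1838  0.1803] tool y [0.985 0.172 0.   ] z [ 0.  0. -1.] F [-0.89  0.17  3.57] open 0.0002
```

View pics/s4.png

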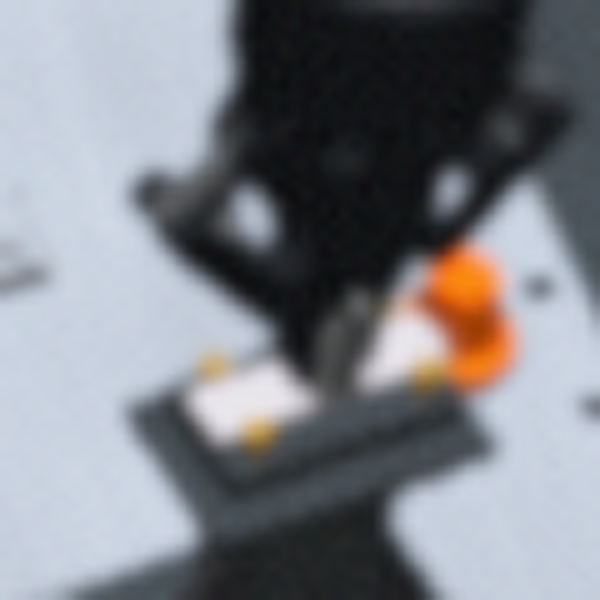

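The picture shows the tip's lower edge at crop (335,400), which matches the midpoint of the strip's near edge at about (333,400). The touch is centred, with a steady load of about 4 N. Now retreat and go to the sloping stand, first up, then across, then yaw and tilt.

send_rows:
  steps:
    - [0,0,-0.01,0,0,0,0]
    - [0,0,-0.035,0,0,0,0]
    - [0,0,-0.04,0,0,0,0]

```text
time: 8.22
position: [0.5896, -0.1837, 0.2658]
orientation: [[-0.172, 0.985, -0.002], [0.985, 0.172, -0.0], [0.0, -0.002, -1.0]]
contact_force: [-0.3, 0.3, 0.5]
opening: -0.0006
```

send_rows:
  steps:
    - [0.046,0.0086,0,0,0,0,0]
    - [0.046,0.0086,0,0,0,0,0]
    - [0.046,0.0086,0,0,0,0,0]
    - [0.046,0.0086,0,0,0,0,0]
    - [0.046,0.0086,0,0,0,0,0]
    - [0.046,0.0086,0,0,0,0,0]
    - [0.046,0.0086,0,0,0,0,0]
    - [0.046,0.0086,0,0,0,0,0]

```text
time: 9.22
position: [0.5945, 0.1919, 0.2656]
orientation: [[-0.172, 0.985, 0.0], [0.985, 0.172, -0.0], [-0.0, 0.0, -1.0]]
contact_force: [0.4, -0.6, 0.1]
opening: 0.0001
```

send_rows:
  steps:
    - [0,0,0,0,0,-0.1485,0]
    - [0,0,0,0,0,-0.1485,0]
    - [0,0,0,0,0,-0.1485,0]
    - [0,0,0,0,0,-0.1485,0]
    - [0,0,0,0,0,-0.1485,0]
    - [0,0,0,0,0,-0.1485,0]
    - [0,0,0,0,0,0,0]

```text
time: 10.1
position: [0.5946, 0.1902, 0.2654]
orientation: [[-0.874, 0.487, -0.0], [0.487, 0.874, 0.0], [0.0, -0.0, -1.0]]
contact_force: [0.3, -1.7, 0.5]
opening: -0.0
```

send_rows:
  steps:
    - [0,0,0,-0.0873,0,0,0]
    - [0,0,0,-0.0873,0,0,0]
    - [0,0,0,-0.0873,0,0,0]
    - [0,0,0,-0.0873,0,0,0]
    - [0,0,0,0,0,0,0]

```text
time: 10.72
position: [0.5941, 0.1884, 0.2651]
orientation: [[-0.872, 0.461, 0.166], [0.49, 0.819, 0.298], [0.002, 0.341, -0.94]]
contact_force: [-0.4, 0.2, -0.2]
opening: -0.0001
```

Run:
```python
from h import *
n=np.array([-.166,-.299,.94]); P=np.array([.6045,.2145,.130])
go([P+.04*n,P+.012*n,P])
h=np.radians(60.9);c,s=np.cos(.349),np.sin(.349)
y=np.array([np.cos(h)*c,np.sin(h)*c,s]);z=np.array([np.cos(h)*s,np.sin(h)*s,-c])
R=np.c_[np.cross(y,z),y,z]; print("rotvec left",cv2.Rodrigues(env.get_obs()["orientation"].T@R)[0].ravel().round(4))
```

```text
t 10.72 pos [0.5941 0.1884 0.2651] tool y [0.461 0.819 0.341] z [ 0.166  0.298 -0.94 ] F [-0.36  0.16 -0.25] open -0.0001
  to [0.5979 0.2025 0.1676] tool delta [ 0.0036 -0.0199  0.0965]
  to [0.6025 0.2109 0.1413] tool delta [ 0.0036 -0.0199  0.1245]
  to [0.6045 0.2145 0.13  ] tool delta [ 0.0036 -0.0199  0.1365]
rotvec left [-0.001   0.0001 -0.0048]
```

send_rows:
  steps:
    - [0.0035,-0.02,0,0,0,0,0]
    - [0,0,0.04,0,0,0,0]
    - [0,0,0.04,0,0,0,0]
    - [0,0,0.03,0,0,0,0]
    - [0,0,0.0145,0,0,0,0]
    - [0,0,0,0,0,0,0]
    - [0,0,0,0,0,0,0]

```text
time: 11.6
position: [0.6039, 0.2129, 0.1428]
orientation: [[-0.874, 0.456, 0.168], [0.486, 0.821, 0.299], [-0.001, 0.343, -0.939]]
contact_force: [0.2, -0.5, 0.7]
opening: 0.0001
```

Run:
```python
from meas import *
s=grab("side");go([(.6045,.2145,.130)]);p=env.get_obs()["position"]
d0=np.load("im0.npz"); a=strip(d0["s"],*S["A"][0]);print([x.round(1) for x in a[:3]],np.round(proj("side",p),1),np.round(proj("side",[.6045,.2145,.130]),1))
im=np.hstack([crop(d0["s"],245,140,40,50,10),crop(s,245,140,40,50,10)])
cv2.imwrite("pics/s5.png",im)
```

```text
t 11.8 pos [0.6036 0.2128 0.1426] tool y [0.456 0.821 0.343] z [ 0.168  0.3   -0.939] F [-0.45  0.01 -0.28] open -0.0002
  to [0.6045 0.2145 0.13  ] tool delta [ 0.     -0.0026  0.0125]
[array([264.5, 160.4]), array([266.7, 151.7], dtype=float32), array([262.4, 169.1], dtype=float32)] [264.3 158.5] [264.3 160.9]
```

View pics/s5.png

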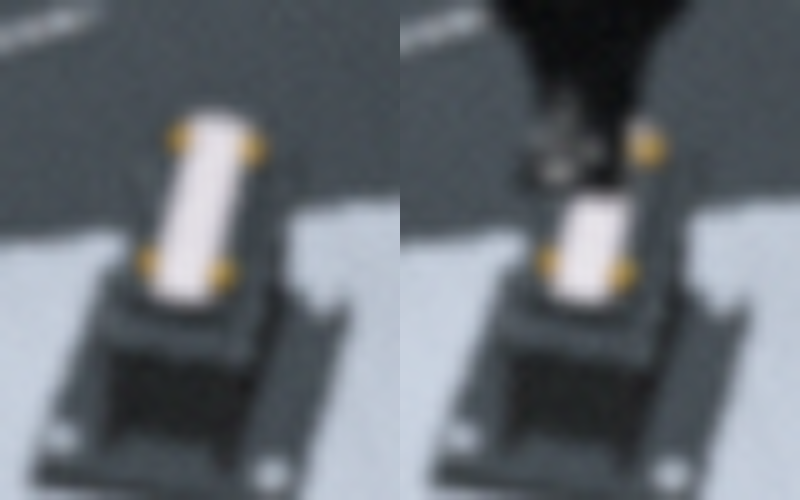

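The tip covers the upper half of the strip. Its bottom is at about crop (588,188), and it may sit 1–2 px left of the strip axis. I'll check its edges numerically.

Run:
```python
from meas import *
s=grab("side",8);d0=np.load("im0.npz")["s"];p=env.get_obs()["position"];R=env.get_obs()["orientation"]
g=s.astype(int).sum(2)//3;g0=d0.astype(int).sum(2)//3
for r in range(150,164): print(r,"now",g[r,254:276].tolist(),"\n    was",g0[r,254:276].tolist())
for a in(-.011,.011):
  for b in (-.014,.014): print("corner",a,b,np.round(proj("side",p+R@[a,b,0]),1))
```

```text
150 now [80, 81, 80, 76, 57, 46, 50, 56, 44, 30, 18, 14, 17, 24, 47, 70, 78, 80, 78, 77, 79, 79] 
    was [79, 77, 79, 77, 77, 77, 79, 77, 79, 84, 90, 95, 96, 93, 84, 83, 79, 76, 77, 77, 77, 76]
151 now [81, 81, 81, 76, 68, 60, 66, 67, 53, 33, 21, 18, 22, 43, 75, 91, 87, 80, 78, 79, 79, 79] 
    was [77, 78, 80, 79, 77, 77, 77, 76, 82, 99, 126, 142, 143, 138, 121, 101, 87, 79, 74, 78, 75, 76]
152 now [81, 81, 80, 79, 76, 74, 75, 73, 58, 40, 30, 25, 27, 71, 117, 124, 102, 83, 78, 79, 79, 80] 
    was [78, 78, 76, 78, 79, 77, 76, 76, 92, 126, 167, 190, 193, 186, 170, 139, 104, 80, 73, 77, 78, 77]
153 now [80, 80, 79, 81, 81, 79, 81, 76, 63, 51, 43, 31, 34, 89, 143, 148, 119, 90, 81, 78, 78, 79] 
    was [80, 77, 76, 78, 79, 76, 73, 81, 104, 143, 188, 211, 219, 215, 200, 162, 118, 88, 78, 76, 74, 76]
154 now [81, 81, 78, 75, 76, 78, 80, 76, 69, 64, 55, 40, 38, 90, 144, 150, 121, 94, 81, 77, 74, 77] 
    was [78, 77, 78, 78, 76, 76, 73, 80, 104, 148, 193, 216, 225, 222, 205, 168, 121, 92, 78, 76, 75, 73]
155 now [80, 79, 74, 66, 69, 81, 89, 83, 74, 68, 58, 43, 39, 84, 129, 136, 111, 87, 
[... 1249 characters left out ...]
 90, 124, 150] 
    was [80, 82, 81, 78, 76, 74, 92, 136, 191, 219, 225, 224, 213, 172, 116, 75, 67, 69, 73, 89, 121, 147]
162 now [103, 105, 99, 89, 81, 78, 99, 154, 203, 225, 228, 226, 208, 162, 104, 76, 66, 74, 81, 107, 157, 185] 
    was [100, 103, 96, 88, 80, 74, 96, 151, 201, 221, 225, 223, 205, 161, 103, 73, 67, 69, 80, 106, 153, 181]
163 now [153, 157, 146, 119, 91, 84, 116, 173, 211, 226, 228, 225, 202, 150, 96, 71, 69, 74, 79, 113, 167, 197] 
    was [151, 151, 141, 118, 89, 82, 112, 168, 207, 222, 225, 220, 197, 147, 95, 70, 67, 71, 80, 109, 164, 194]
corner -0.011 -0.014 [266.3 162.5]
corner -0.011 0.014 [268. 156.]
corner 0.011 -0.014 [260.3 161.5]
corner 0.011 0.014 [262. 155.]
```

The edges suggest the tip is within about 0.5 px (1.5 mm) of the prediction. I'll make a small correction (tool −x 1.5 mm, −y 2 mm) and creep in along the normal.

send_rows:
  steps:
    - [-0.0015,-0.002,0.004,0,0,0,0]
    - [0,0,0.004,0,0,0,0]
    - [0,0,0.0015,0,0,0,0]
    - [0,0,0,0,0,0,0]
    - [0,0,0,0,0,0,0]

```text
time: 12.82
position: [0.6052, 0.2135, 0.1319]
orientation: [[-0.874, 0.456, 0.166], [0.485, 0.822, 0.299], [-0.0, 0.342, -0.94]]
contact_force: [-0.0, 0.4, 1.1]
opening: -0.0003
```

send_rows:
  steps:
    - [0,0,0.001,0,0,0,0]
    - [0,0,0,0,0,0,0]

```text
time: 13.08
position: [0.6052, 0.2138, 0.1309]
orientation: [[-0.874, 0.456, 0.166], [0.485, 0.822, 0.299], [0.0, 0.342, -0.94]]
contact_force: [-0.5, 0.7, -0.5]
opening: 0.0001
```

send_rows:
  steps:
    - [0,0,0.001,0,0,0,0]
    - [0,0,0,0,0,0,0]

```text
time: 13.32
position: [0.6055, 0.2141, 0.1301]
orientation: [[-0.874, 0.456, 0.166], [0.485, 0.821, 0.299], [-0.0, 0.342, -0.94]]
contact_force: [-0.4, -0.3, 1.4]
opening: 0.0001
```

```bash
python3 -c "
from h import *
go([(.6045,.2145,.130)])"
```

```text
t 13.32 pos [0.6055 0.2141 0.1301] tool y [0.456 0.821 0.342] z [ 0.166  0.299 -0.94 ] F [-0.44 -0.29  1.44] open 0.0001
  to [0.6045 0.2145 0.13  ] tool delta [ 0.0011 -0.0002  0.0001]
```

send_rows:
  steps:
    - [0,0,0.0007,0,0,0,0]
    - [0,0,0,0,0,0,0]

```text
time: 13.58
position: [0.6056, 0.2142, 0.1295]
orientation: [[-0.874, 0.456, 0.166], [0.486, 0.821, 0.299], [-0.0, 0.342, -0.94]]
contact_force: [-0.3, -0.4, 2.9]
opening: -0.0
```

send_rows:
  steps:
    - [0,0,0.0006,0,0,0,0]
    - [0,0,0,0,0,0,0]

```text
time: 13.82
position: [0.6057, 0.2144, 0.1289]
orientation: [[-0.874, 0.456, 0.166], [0.485, 0.821, 0.299], [-0.0, 0.342, -0.94]]
contact_force: [-1.4, -1.6, 3.7]
opening: 0.0
```

Contact of about 4.3 N along the normal. Resting.

send_rows:
  steps:
    - [0,0,0,0,0,0,0]
    - [0,0,0,0,0,0,0]
    - [0,0,0,0,0,0,0]
    - [0,0,0,0,0,0,0]
    - [0,0,0,0,0,0,0]
    - [0,0,0,0,0,0,0]
    - [0,0,0,0,0,0,0]
    - [0,0,0,0,0,0,0]

```text
time: 14.82
position: [0.6057, 0.2145, 0.1288]
orientation: [[-0.874, 0.456, 0.166], [0.485, 0.822, 0.299], [-0.0, 0.342, -0.94]]
contact_force: [-0.3, -0.4, 4.0]
opening: -0.0
```

send_rows:
  steps:
    - [0,0,0,0,0,0,0]
    - [0,0,0,0,0,0,0]
    - [0,0,0,0,0,0,0]
    - [0,0,0,0,0,0,0]

```text
time: 15.32
position: [0.6057, 0.2145, 0.1288]
orientation: [[-0.874, 0.456, 0.166], [0.485, 0.821, 0.299], [-0.0, 0.342, -0.94]]
contact_force: [-0.5, -0.7, 5.0]
opening: -0.0001
```

Run:
```python
from h import *
s=grab("side",8);go([])
cv2.imwrite("pics/s6.png",crop(s,240,135,50,55,10))
```

```text
t 15.72 pos [0.6057 0.2144 0.1288] tool y [0.456 0.822 0.342] z [ 0.166  0.299 -0.94 ] F [-0.87 -0.06  4.43] open -0.0002
```

View pics/s6.png

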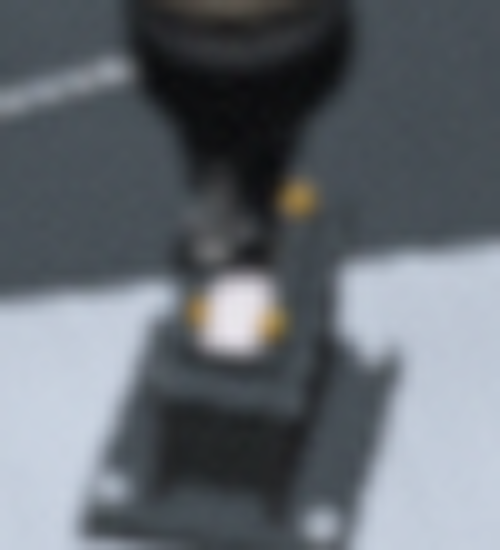

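The tip sits on the strip with its near edge at about crop (240,270). The white below it is about 33 mm long, and allowing about 8 mm for half the tip, its centre is about 3 mm uphill of the middle. That is fine, and the load was steady at 4–5 N. Retreat along the normal, untilt and yaw for the low strip.

send_rows:
  steps:
    - [0,0,-0.01,0,0,0,0]
    - [0,0,-0.04,0,0,0,0]
    - [0,0,-0.05,0,0,0,0]
    - [0,0,0,0.0873,0,0,0]
    - [0,0,0,0.0873,0,0,0]
    - [0,0,0,0.0873,0,0,0]
    - [0,0,0,0.0873,0,0,0]
    - [0,0,0,0,0,0,0]

```text
time: 16.73
position: [0.5888, 0.1864, 0.2223]
orientation: [[-0.876, 0.483, -0.0], [0.483, 0.876, 0.0], [0.0, -0.0, -1.0]]
contact_force: [-0.2, -0.4, 0.5]
opening: 0.0
```

send_rows:
  steps:
    - [0,0,0,0,0,0.1627,0]
    - [0,0,0,0,0,0.1627,0]
    - [0,0,0,0,0,0.1627,0]
    - [0,0,0,0,0,0.1627,0]
    - [0,0,0,0,0,0.1627,0]
    - [0,0,0,0,0,0.1627,0]
    - [0,0,0,0,0,0,0]

```text
time: 17.6
position: [0.5886, 0.1835, 0.2226]
orientation: [[-0.088, 0.996, -0.0], [0.996, 0.088, 0.001], [0.001, -0.0, -1.0]]
contact_force: [-0.3, 0.5, 0.6]
opening: 0.0001
```

```bash
python3 -c "
from h import *
go([(.511,.038,.10),(.511,.038,.063)])"
```

```text
t 17.6 pos [0.5886 0.1835 0.2226] tool y [ 0.996  0.088 -0.   ] z [-0.     0.001 -1.   ] F [-0.28  0.47  0.57] open 0.0001
  to [0.511 0.038 0.1  ] tool delta [-0.1382 -0.09    0.1225]
  to [0.511 0.038 0.063] tool delta [-0.1383 -0.09    0.1595]
```

send_rows:
  steps:
    - [-0.046,-0.03,0,0,0,0,0]
    - [-0.046,-0.03,0,0,0,0,0]
    - [-0.046,-0.03,0,0,0,0,0]
    - [0,0,0.05,0,0,0,0]
    - [0,0,0.05,0,0,0,0]
    - [0,0,0.035,0,0,0,0]
    - [0,0,0.01,0,0,0,0]
    - [0,0,0,0,0,0,0]

```text
time: 18.6
position: [0.5115, 0.0388, 0.078]
orientation: [[-0.088, 0.996, 0.0], [0.996, 0.088, 0.0], [0.0, 0.0, -1.0]]
contact_force: [-0.3, 0.3, 0.3]
opening: -0.0001
```

Run:
```python
from meas import *
s=grab("side",8);go([(.511,.038,.063)]);p=env.get_obs()["position"]
d0=np.load("im0.npz"); a=strip(d0["s"],*S["C"][0]);print([x.round(1) for x in a[:3]],np.round(proj("side",p),1),np.round(proj("side",[.511,.038,.063]),1))
cv2.imwrite("pics/s7.png",np.hstack([crop(d0["s"],232,190,40,45,10),crop(s,232,190,40,45,10)]))
```

```text
t 19.0 pos [0.5119 0.0394 0.0783] tool y [0.996 0.088 0.001] z [ 0.001  0.001 -1.   ] F [ 0.28  1.05 -0.14] open -0.0002
  to [0.511 0.038 0.063] tool delta [-0.0014 -0.001   0.0153]
[array([252.2, 211. ]), array([262.4, 207.6], dtype=float32), array([241.7, 212.8], dtype=float32)] [252.1 208.7] [251.9 212.2]
```

View pics/s7.png

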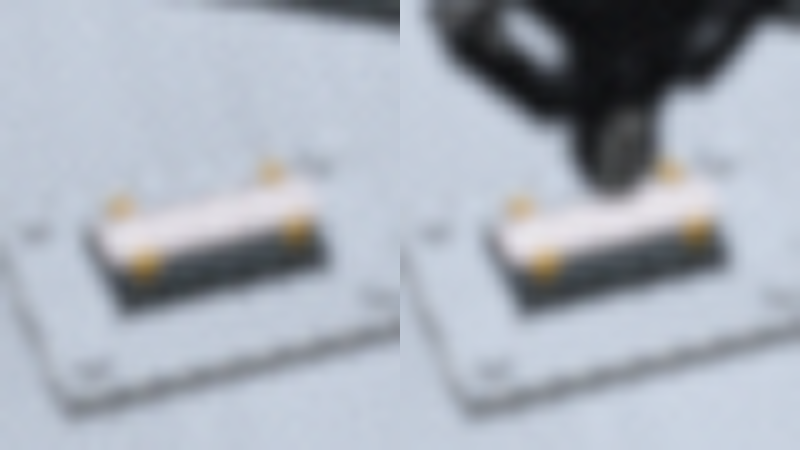

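The tip's bottom is at crop (618,195), and it would land about 4–5 mm too far toward +y. The strip's middle is at (608,221). Aim for y ≈ 0.0355, x ≈ 0.5105, then creep.

send_rows:
  steps:
    - [-0.004,-0.0015,0,0,0,0,0]
    - [0,0,0.006,0,0,0,0]
    - [0,0,0.005,0,0,0,0]
    - [0,0,0.001,0,0,0,0]
    - [0,0,0,0,0,0,0]
    - [0,0,0,0,0,0,0]

```text
time: 19.75
position: [0.5104, 0.0351, 0.0658]
orientation: [[-0.088, 0.996, 0.0], [0.996, 0.088, 0.0], [0.0, 0.0, -1.0]]
contact_force: [-0.3, 0.3, 0.1]
opening: 0.0001
```

send_rows:
  steps:
    - [0,0,0.001,0,0,0,0]
    - [0,0,0,0,0,0,0]

```text
time: 20.0
position: [0.5103, 0.0351, 0.0647]
orientation: [[-0.088, 0.996, 0.0], [0.996, 0.088, 0.0], [0.0, 0.0, -1.0]]
contact_force: [-0.1, 0.5, 0.4]
opening: 0.0001
```

send_rows:
  steps:
    - [0,0,0.001,0,0,0,0]
    - [0,0,0,0,0,0,0]

```text
time: 20.25
position: [0.5103, 0.0351, 0.0636]
orientation: [[-0.088, 0.996, -0.0], [0.996, 0.088, -0.0], [-0.0, -0.0, -1.0]]
contact_force: [0.4, -0.6, -0.5]
opening: 0.0001
```

send_rows:
  steps:
    - [0,0,0.001,0,0,0,0]
    - [0,0,0,0,0,0,0]

```text
time: 20.5
position: [0.5103, 0.0351, 0.0628]
orientation: [[-0.088, 0.996, -0.0], [0.996, 0.088, 0.0], [0.0, -0.0, -1.0]]
contact_force: [-1.6, -0.3, 2.0]
opening: 0.0002
```

Touching at z = 0.0628. Add 0.8 mm of preload and rest.

send_rows:
  steps:
    - [0,0,0.0008,0,0,0,0]
    - [0,0,0,0,0,0,0]
    - [0,0,0,0,0,0,0]
    - [0,0,0,0,0,0,0]
    - [0,0,0,0,0,0,0]
    - [0,0,0,0,0,0,0]
    - [0,0,0,0,0,0,0]
    - [0,0,0,0,0,0,0]

```text
time: 21.5
position: [0.5104, 0.0351, 0.0619]
orientation: [[-0.088, 0.996, 0.0], [0.996, 0.088, -0.0], [-0.0, 0.0, -1.0]]
contact_force: [-0.7, 0.8, 4.3]
opening: -0.0001
```

send_rows:
  steps:
    - [0,0,0,0,0,0,0]
    - [0,0,0,0,0,0,0]
    - [0,0,0,0,0,0,0]
    - [0,0,0,0,0,0,0]

```text
time: 22.0
position: [0.5104, 0.0351, 0.0619]
orientation: [[-0.088, 0.996, 0.0], [0.996, 0.088, 0.0], [0.0, 0.0, -1.0]]
contact_force: [-1.7, 0.6, 4.4]
opening: 0.0
```

Run:
```python
from h import *
s=grab("side",8);go([])
cv2.imwrite("pics/s8.png",crop(s,232,190,40,45,10))
```

```text
t 22.4 pos [0.5103 0.0351 0.0619] tool y [0.996 0.088 0.   ] z [ 0.  0. -1.] F [-1.02  0.8   5.14] open 0.0
```

View pics/s8.png

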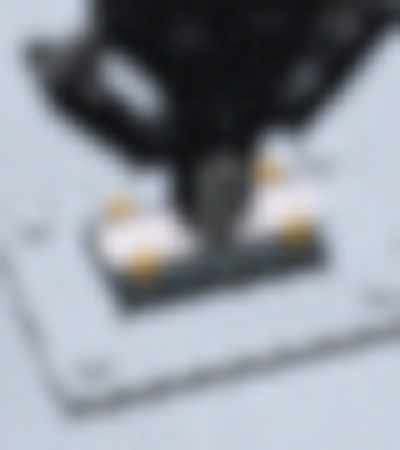

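The tip's lower edge is at (218,245), which is the midpoint of the strip's near edge, so the touch is centred at a steady 4–5 N. Retreat straight up and well clear, then check that the stands have not moved.

send_rows:
  steps:
    - [0,0,-0.01,0,0,0,0]
    - [0,0,-0.04,0,0,0,0]
    - [0,0,-0.05,0,0,0,0]
    - [0,0,-0.05,0,0,0,0]
    - [0,0,-0.05,0,0,0,0]
    - [0,0,-0.04,0,0,0,0]

```text
time: 23.15
position: [0.5103, 0.0348, 0.3042]
orientation: [[-0.087, 0.996, 0.001], [0.996, 0.087, 0.001], [0.001, 0.001, -1.0]]
contact_force: [-0.4, 0.5, 0.0]
opening: -0.0002
```

send_rows:
  steps:
    - [0.05,-0.008,0,0,0,0,0]
    - [0.05,-0.008,0,0,0,0,0]
    - [0.05,-0.01,0,0,0,0,0]
    - [0.05,-0.01,0,0,0,0,0]
    - [0.05,-0.01,0,0,0,0,0]
    - [0.05,-0.01,0,0,0,0,0]
    - [0.05,-0.01,0,0,0,0,0]
    - [0.05,-0.01,0,0,0,0,0]

```text
time: 24.15
position: [0.3989, 0.428, 0.3022]
orientation: [[-0.087, 0.996, 0.0], [0.996, 0.087, -0.0], [-0.0, 0.0, -1.0]]
contact_force: [0.9, 0.5, 0.1]
opening: -0.0
```

send_rows:
  steps:
    - [0.04,-0.01,0,0,0,0,0]
    - [0.04,-0.01,0,0,0,0,0]
    - [0.04,-0.01,0,0,0,0,0]
    - [0,0,0,0,0,0,0]
    - [0,0,0,0,0,0,0]

```text
time: 24.78
position: [0.3596, 0.5429, 0.3018]
orientation: [[-0.087, 0.996, 0.001], [0.996, 0.087, -0.001], [-0.001, 0.0, -1.0]]
contact_force: [0.2, -0.6, -0.3]
opening: -0.0003
```

Run:
```python
from meas import *
d=np.load("im0.npz");s=grab("side");t=grab("top");go([])
for k,(us,ut) in S.items():
    for n,i0,i1,u in(("side",d["s"],s,us),("top",d["t"],t,ut)):
        a,b=strip(i0,*u),strip(i1,*u); print(k,n,"shift px",(b[0]-a[0]).round(2))
D=np.abs(t.astype(int)-d["t"]).max(2)[125:245,170:360]; D2=np.abs(s.astype(int)-d["s"]).max(2)[145:300,205:360]
print("changed px on plate: top",(D>50).sum(),"side",(D2>50).sum(), np.abs(env.get_obs()["joint_vel"]).max().round(4))
```

```text
t 25.18 pos [0.3594 0.5434 0.3021] tool y [0.996 0.087 0.   ] z [ 0.  0. -1.] F [-0.13  0.49 -0.15] open 0.0004
A side shift px [-0.04  0.09]
A top shift px [0. 0.]
B side shift px [-0.42  0.3 ]
B top shift px [0.06 0.11]
C side shift px [-0.09 -0.04]
C top shift px [-0.   -0.25]
changed px on plate: top 0 side 0 0.0049
```

Nothing has shifted, and the arm is clear at z = 0.30.

```bash
python3 -c "
from plant import finish_job
print(finish_job())"
```

```text
the job is handed in; nothing more can be done
None
```

I touched the strips in the order tall, sloping, low with the fingers closed, and rested on each for well over a second. On the sloping strip the tool was tilted 20° to match its face. The job was handed in at about 25 s.

- **Force:** each rest held at about 4–5 N, with the strip pressed in about 1 mm, so well short of its stop.
- **Tall and low strips:** close-up pictures showed the tip on the middle of both.
- **Sloping strip:** the tip looked about 3 mm uphill of the middle. The picture also suggested it could be up to about 4 mm off to one side. The position computed from the cameras put it within 1–2 mm, and I did not re-touch it.
- **Camera agreement:** the side and top cameras disagreed by about 3–5 mm on the strip positions. I relied mostly on the top camera and checked the fingertips in close-up views.
- **Final state:** no pixels on the plate changed noticeably in either view, and the strips measured within 0.5 px of where they started. The arm ended clear at z = 0.30 m with the contact force back to noise level.

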